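Load the pop-out battery charger

TASK

Put the loose AA cell on charge. The desktop charger's tray is half shut on its first catch: press the release button on top so that the tray pops out, lay the cell in the tray's cradle, then slowly push the tray in by its front, past the first click, until the second click, where it is fully home and stays shut by itself. Be gentle (button and tray need only a light push, so stop as soon as it is home), and leave the other things on the desk where they are.

Things in the scene. Friction and masses are not known exactly. Their poses are not given: they have to be found in the camera images.
- charger: grey desktop battery charger, a box 140 (its x) x 112 (its y) x 62 mm high, fixed to the desk; origin: centre of its underside. Its front faces its own -x, roughly towards the robot; its x axis points from front to back and its z up. Its tray slides out of the open mouth of the front. The only thing above its top is the release button.
- charger_front (a point): centre of the charger's mouth in its front face, 70 mm before its origin and 30 mm above the desk
- button_top (a point): centre of the top of the round black release button, 26 mm across, on the charger's top, 40 mm behind its front face, 76 mm above the desk; moves with the button. Sprung: about 2 N start it, 0.8 N more per mm. Held down 3 to 5 mm (5 to 8 N) it frees the caught tray; hard stop at 10 mm (about 10 N). It springs back when let go
- button (a joint): how far the button is down, m: 0 up, 0.010 at its stop. As the tray is pushed in, the latch makes the button sink 3 to 4 mm and spring back up at each of the two clicks; while it is partly down the tray is not yet caught
- tray (a joint): how far the tray is out, m; a spring drives it out, 3 to 6 N. Starts half shut on the first catch, 0.026; freed, pops out to its stop, 0.075. Pushed in, it clicks at 0.026 and, 14 to 26 mm on, at home (0 to 0.012, unknown, new each start), each just past its place at 8 to 12 N; 1 mm past home a rubber buffer adds 15 N per mm: 2 mm past is too hard. Let go before a click, it slides back out
- tray_face (a point): centre of the outer face of the tray's front panel, 29 mm above the desk; moves with the tray. The panel is 88 mm wide, upright from 8 to 50 mm above the desk, 12 mm thick; home, its face stands 4 to 16 mm proud of the charger's front, on the first catch 30 mm. To push: charger's +x, on its middle.
- bed (a point): where the cell's middle belongs: tray's middle line, 28 mm above the desk, 43.5 mm behind tray_face; moves with the tray. The cell lies along the charger's x, either end forward, in two V cradles 16 to 24 mm before and behind this point, 18 mm wide, tops 2 mm below it; sloped end walls leave 4 mm play at each end. Between the cradles the tray is flat, 12 mm below this point, 76 mm wide
- cell: loose AA cell lying on its side, 50 mm long along its own y axis, 14 mm diameter, 23 g; origin on its skin, 7 mm from its middle; it may roll, so use cell_center for the place
- cell_center (a point): middle of the cell, 7 mm above what it lies on
- eraser: eraser in a card sleeve, 43 x 19 x 13 mm, bystander; origin: centre of its underside
- stapler: stapler, 119 x 34 x 45 mm, bystander; origin: centre of its underside
- sticky_notes: pad of sticky notes, 76 x 76 x 10 mm, bystander; origin: centre of its underside
- sharpener: small pencil sharpener, 25 x 15 x 12 mm, bystander; origin: centre of its underside
- usb_stick: USB stick, 60 x 18 x 9 mm, bystander; origin: on its underside
- tape_roll: roll of tape lying flat, 103 mm across, 25 mm high, bystander; origin: centre of its underside
Not all that is in view belongs to the job. What is shaped like the charger but red is not meant.

How it is judged:
By the outcome, as a careful person would: the job done as asked, in the order asked, and still so for the second after the job is handed in, with the robot touching nothing.
It also fails if it takes over 67 s, if anything falls off the work surface, if the arm or the gripper's body presses on something with over 40 N, if the wrist force passes 120 N, or if a joint passes its speed limit or range.

ROBOT

A 6-joint arm with a two-finger parallel gripper is mounted at the origin on a cart in front of the work surface, level with it; the furniture and walls round the work are solid. World frame = base frame: x ahead of the robot, y to its left, z up, the work surface at z = 0. Lengths are in mm, angles in rad, forces in N, time in s.
With the tool pointing down it reaches from about 350 to 975 mm from the base axis. Payload 7.1 kg.
Tool frame: the origin (TCP) lies at the very end of the fingers, on their centre line; the grasp point (between the pads) lies 19 mm behind it; z points along the fingers, y is the direction in which the jaws open and shut (so a half turn about z gives the same grasp; the last joint's range is limited). The gripper opens to 88 mm and grips with 3 to 60 N. Pads are 20 mm wide; open, the fingers measure 115 mm over their backs; the gripper's body (75 mm by 178 mm) begins 61 mm behind the grasp point.
Start: joints at [-1.338, 0.423, 1.63, -0, 1.089, -0.019], TCP at [155.736, -605.269, 222.675] pointing down, gripper open.
Joint ranges: [-3, 3], [-0.9, 2.11], [0.09, 2.58], [-1.31, 4.45], [0.11, 2.69], [-2.54, 2.54]. Speed limits (rad/s): [2.39, 2.39, 3.01, 3.14, 3.14, 3.14].

INTERFACE

Orientations are given as a rotation vector (axis times angle).
In Python, from workcell import * gives the robot as it stands.
- The arm moves only by the tool play_rows, never from a script. Its argument "plan" is text: rows parted by semicolons, each of 7 numbers parted by spaces: the finger opening in cm, from 0 to 8.78, then the shift along the tool's x, y, z in cm, then the turn, a rotation vector about the tool's x, y, z in degrees. A call has 1 to 20 rows; each row shifts and turns the commanded pose from where the row before left it, along the tool's axes as they then stand; what a row does not reach is not made up. A row lasts 1/8 s, in which the tool goes at most 62.5 mm and 10.7 degrees, less where a joint would pass 70% of its speed; a pose out of reach is approached as far as the arm can. A call is refused whole if a number of a shift passes 6.25 or a number of a turn 10.7, either way. A call with a gripper value outside its range is refused whole. The fingers move at their own pace and stop on an object; the grip force is fixed at half the most. Time passes only in rows, so rows that do not move let the fingers close. It gives the time, the measured TCP pose, the force and the opening at its end, in the units of the state.
- get_obs(): the state, without advancing time (a new reading comes with each control period).
- get_image(name): name is "scene" or "top" or "wrist"; returns a dict with "pixels" (384x512x3 uint8, red, green, blue), "range_z" (384x512 float32, mm along the optical axis (not along the pixel's ray), 0 where there is no reading), "fx", "fy", "cx", "cy" (pixels), "eye" and "attitude" of the camera in the world. Camera axes: x right, y down, z forward; pixel columns grow to the right and rows downward; lengths in mm; the calibration is good to about 2 mm. A picture is of the moment at which its call begins.
- close_job(): hands the job in, once; it reports no verdict.
The state is a dict: "t": time; "qpos": joint angles; "qvel": joint speeds; "joint_torque": joint torques, N m; "ee_pos": TCP position; "orientation": TCP orientation; "ft_force": force on the tool from outside, world axes, zero at the start; "moment": the same for the moment, N m; "width": finger opening in mm.
Only numpy, scipy, OpenCV 4.12 (cv2) and the standard library are available. Lean on these libraries where they do the work, as an engineer would, in place of code of your own. Each camera call takes 0.05 s, during which the arm holds its last target. There are 200 camera calls.

## Working session

There is one attempt and no reset: what is moved stays moved. The work goes in short steps, Python scripts to look and compute and a tool call to move; the robot and the scene stay as the last step left them, time stands still between calls to the robot, and variables do not carry over. Pictures are saved under pics/ and viewed, about 8 in all and at most 12, crops included, and the job is handed in when it is done.

Besides the shell and the picture viewer there is one more tool, called after "Emit:" as name(argument=value, ...) on one line, values as JSON. play_rows: Moves the arm, as the interface text tells. Its arguments: {"type":"object","properties":{"plan":{"type":"string"}},"required":["plan"]}

```bash
mkdir -p pics; ls; cat > h.py <<'E'
from workcell import *
import numpy as np, cv2
from scipy.spatial.transform import Rotation as R
def save(n,im): cv2.imwrite(f'pics/{n}.png', cv2.cvtColor(im['pixels'],cv2.COLOR_RGB2BGR))
def rot(a):
    a=np.array(a,float)
    return a if a.shape==(3,3) else (R.from_rotvec(a).as_matrix() if a.size==3 else R.from_quat(a).as_matrix())
def pts(im):
    v,u=np.mgrid[:384,:512]; z=im['range_z']
    c=np.stack([(u-im['cx'])/im['fx']*z,(v-im['cy'])/im['fy']*z,z],-1)
    return c@rot(im['attitude']).T+np.array(im['eye'])
def ray(im,u,v,h):
    d=rot(im['attitude'])@np.array([(u-im['cx'])/im['fx'],(v-im['cy'])/im['fy'],1]);e=np.array(im['eye'])
    return e+d*(h-e[2])/d[2]
E
python3 - <<'E'
from h import *
o=get_obs();print(o)
ims=[get_image(n) for n in('scene','top','wrist')]
for n,im in zip(('scene','top','wrist'),ims):
    print(n,im['fx'],im['fy'],im['cx'],im['cy'],im['eye'],im['attitude'])
    np.save(f'{n}.npy',im,allow_pickle=True)
s=np.hstack([i['pixels'] for i in ims[:2]])
save('s0',ims[0]);save('t0',ims[1]);save('w0',ims[2])
E
```

```text
pics
{'t': 0.0, 'qpos': array([-1.33801870e+00,  4.23851305e-01,  1.63067697e+00, -1.44786684e-07,
        1.08856106e+00, -1.89820245e-02]), 'qvel': array([-0.00049235, -0.00020564,  0.00111378, -0.0001137 ,  0.00100267,
        0.00025619]), 'joint_torque': array([-2.81791465e-03, -5.44627047e+01, -2.73660815e+01,  6.42630877e-02,
        2.28394236e-02, -1.10833398e-04]), 'ee_pos': array([ 155.60384254, -604.76189283,  221.90026476]), 'orientation': array([-3.11525871e+00, -3.94232839e-01,  2.50918142e-04]), 'ft_force': array([-0.39588512,  0.15999187, -0.60551008]), 'moment': array([-0.00521   , -0.00503592,  0.02101142]), 'width': 87.6887474303885}
scene 405.92026043592404 405.92026043592404 253.99929881518904 193.92941788481127 [ 199.26688208 1068.72103622  977.23189928] [-0.44042163  2.67173522 -1.28046248]
top 421.8737783213759 421.8737783213759 262.5458810037595 198.73075221602622 [ 399.14646413  -19.39720687 1429.9732345 ] [-2.12718188  2.16878685 -0.11746701]
wrist 267.96414174972136 267.96414174972136 252.9064111613682 192.6465948290238 [ 230.10498784 -585.83419099  385.80935567] [ 2.29708729 -1.78024705 -0.25521712]
```

View pics/t0.png

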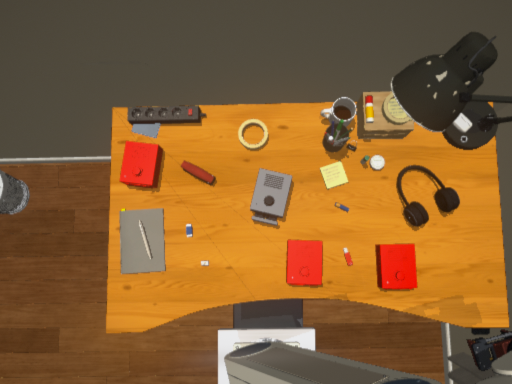

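View pics/s0.png

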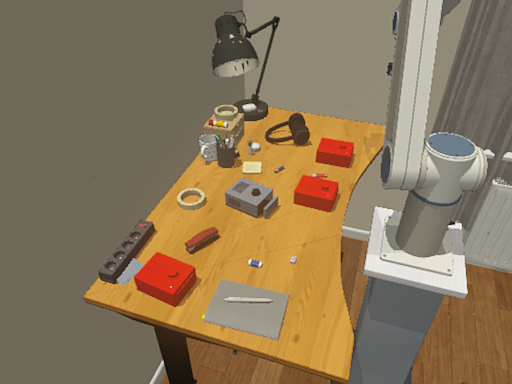

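```bash
python3 - <<'E'
from h import *
t=np.load('top.npy',allow_pickle=True).item();s=np.load('scene.npy',allow_pickle=True).item()
def c(im,u,v,r=24,k=8): return cv2.resize(im['pixels'][v-r:v+r,u-r:u+r],None,fx=k,fy=k,interpolation=cv2.INTER_CUBIC)[:,:,::-1][:260,:260] if 0 else cv2.resize(im['pixels'][v-r:v+r,u-r:u+r],(260,260),interpolation=cv2.INTER_CUBIC)[:,:,::-1]
a=np.hstack([c(t,189,230,14),c(t,342,208,14),c(t,271,195,34)])
b=np.hstack([c(s,255,264,14),c(s,279,170,14),c(s,252,196,34)])
cv2.imwrite('pics/c1.png',np.vstack([a,b]))
P=pts(t)
for u,v in[(189,230),(342,208),(204,263),(348,257),(271,192),(270,201),(268,220),(240,240)]: print(u,v,P[v,u].round(1),ray(t,u,v,7).round(1))
E
```

```text
189 230 [478.3 252.4  14.8] [478.8 253.9   7. ]
342 208 [ 542.8 -264.1    9.6] [ 543.1 -264.5    7. ]
204 263 [367.8 201.6  16.9] [367.6 203.1   7. ]
348 257 [ 378.8 -277.1    9.5] [ 378.8 -277.6    7. ]
271 192 [595.1 -25.6  60.3] [602.7 -25.8   7. ]
270 201 [563.  -21.7  80.5] [571.9 -21.8   7. ]
268 220 [504.3 -13.9  47.4] [507.4 -13.7   7. ]
240 240 [442.1  82.1   1.6] [441.9  81.7   7. ]
```

View pics/c1.png

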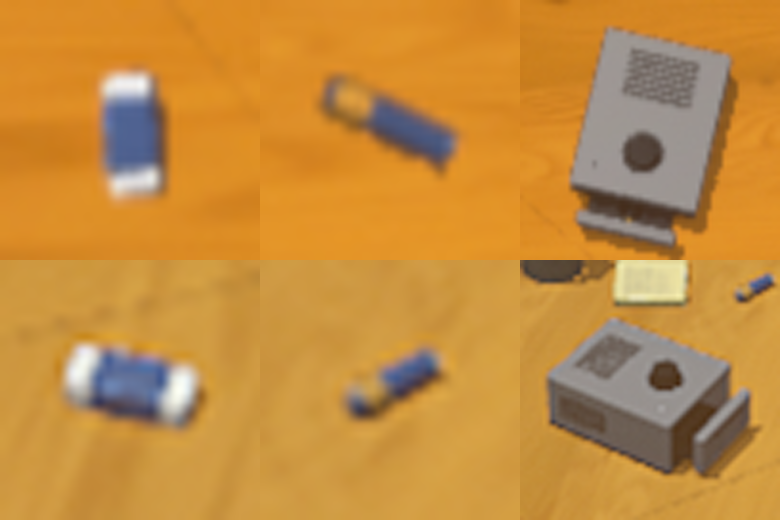

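Top view: the cell (copper and blue) is at about (342,208), the eraser at (189,230), and the grey charger at (271,192) with its button at (270,201) and panel at (268,220). Next I'll measure them.

```bash
cat > m.py <<'E'
from h import *
t=np.load('top.npy',allow_pickle=True).item();s=np.load('scene.npy',allow_pickle=True).item()
def rect(mask,im,h):
    n,l,st,_=cv2.connectedComponentsWithStats(mask.astype(np.uint8)); k=1+np.argmax(st[1:,4])
    v,u=np.nonzero(l==k); p=np.array([ray(im,a,b,h)[:2] for a,b in zip(u,v)],np.float32)
    r=cv2.minAreaRect(p); return r,cv2.boxPoints(r).round(1).tolist(),len(p)
for n,im in(('top',t),('scene',s)):
    P=pts(im);x,y,z=P[...,0],P[...,1],P[...,2]
    near=(abs(x-590)<130)&(abs(y+25)<120)
    print(n,'desk z',np.median(z[(abs(x-440)<15)&(abs(y-80)<15)]))
    m=near&(z>57)&(z<70)
    print('top z',np.median(z[m]));print(rect(cv2.morphologyEx((m|(near&(z>70))).astype(np.uint8),cv2.MORPH_CLOSE,np.ones((3,3))),im,62))
    m=near&(z>71)&(z<90); r=rect(m,im,76);print('button',np.median(z[m]),r[0])
    m=near&(z>42)&(z<56)&(x<530); r=rect(m,im,50);print('panel',np.median(z[m]),r)
    hsv=cv2.cvtColor(im['pixels'],cv2.COLOR_RGB2HSV)
    c=(abs(x-543)<45)&(abs(y+264)<45)
    m=c&(hsv[...,0]>95)&(hsv[...,0]<140)&(hsv[...,1]>70); r=rect(m,im,10);print('cellblue',z[m].max(),r)
    m=c&(z>6); print('cell hi',m.sum(),rect(m,im,7))
E
python3 m.py
```

```text
top desk z 1.3477466047122562
top z 62.82607879809848
(((596.0753173828125, -24.67852783203125), (111.64239501953125, 139.7594757080078), 75.65333557128906), [[514.5, -61.400001525878906], [649.9000244140625, -96.0999984741211], [677.5999755859375, 12.100000381469727], [542.2000122070312, 46.70000076293945]], 1436)
button 76.89301819791899 ((568.5216674804688, -16.914352416992188), (22.642396926879883, 22.81456756591797), 88.83407592773438)
panel 50.09063115755589 (((504.765380859375, -1.2038841247558594), (86.69569396972656, 12.580483436584473), 75.60684204101562), [[487.8999938964844, -41.599998474121094], [500.1000061035156, -44.79999923706055], [521.5999755859375, 39.20000076293945], [509.3999938964844, 42.29999923706055]], 99)
cellblue 20.26681906247063 (((543.6924438476562, -270.43292236328125), (22.38460350036621, 4.5834150314331055), 61.82754898071289), [[536.4000244140625, -279.20001220703125], [540.4000244140625, -281.3999938964844], [551.0, -261.6000061035156], [547.0, -259.5]], 13)
cell hi 84 (((551.6776123046875, -261.48968505859375), (52.49785232543945, 15.3094835281372
[... 718 characters left out ...]
964844, -40.5], [505.1000061035156, -44.29999923706055], [526.2999877929688, 47.5], [509.6000061035156, 51.29999923706055]], 81)
cellblue 18.229505876530197 (((544.0205078125, -271.6592712402344), (16.88040542602539, 7.203176021575928), 18.45100212097168), [[534.9000244140625, -270.8999938964844], [537.2000122070312, -277.70001220703125], [553.2000122070312, -272.3999938964844], [550.9000244140625, -265.6000061035156]], 7)
cell hi 50 (((556.90576171875, -264.48236083984375), (64.09888458251953, 24.812894821166992), 69.2992935180664), [[534.0, -290.1000061035156], [557.2000122070312, -298.79998779296875], [579.7999877929688, -238.89999389648438], [556.5999755859375, -230.10000610351562]], 38)
```

Every charger measurement agrees with the given sizes: yaw -14.4°, and the button and panel are where they should be. First move is to above the button.

```bash
cat >> h.py <<'E'
def yawdeg(o=None):
    M=rot((o or get_obs())['orientation']); return np.degrees(np.arctan2(M[1,0],M[0,0]))
def plan(tgt,yaw,n,nt):
    "total world move split in n rows, turning in the first nt rows"
    o=get_obs(); M=rot(o['orientation']); p=o['ee_pos']; y0=yawdeg(o)
    d=(np.array(tgt)-p)/n; dt=((yaw-y0+180)%360-180)/nt if nt else 0
    print('from',p.round(1),'yaw',round(y0,2),'F',o['ft_force'].round(2),'w',round(o['width'],1),'turn/row',round(-dt,2)); out=[]
    for i in range(n):
        Y=np.radians(y0+min(i,nt)*dt)
        X=np.array([np.cos(Y),np.sin(Y)]);Yv=np.array([np.sin(Y),-np.cos(Y)])
        out.append((round(d[:2]@X/10,2),round(d[:2]@Yv/10,2),round(-d[2]/10,2),round(-dt,2) if i<nt else 0))
    print(out)
E
python3 -c "
from h import *
plan((568,-17.2,130),-14.4,16,3)"
```

```text
from [ 155.7 -604.9  222.1] yaw 14.43 F [-0.    0.42  0.29] w 87.6 turn/row 9.61
[(np.float64(3.41), np.float64(-2.91), np.float64(0.58), np.float64(9.61)), (np.float64(2.88), np.float64(-3.44), np.float64(0.58), np.float64(9.61)), (np.float64(2.26), np.float64(-3.88), np.float64(0.58), np.float64(9.61)), (np.float64(1.58), np.float64(-4.2), np.float64(0.58), 0), (np.float64(1.58), np.float64(-4.2), np.float64(0.58), 0), (np.float64(1.58), np.float64(-4.2), np.float64(0.58), 0), (np.float64(1.58), np.float64(-4.2), np.float64(0.58), 0), (np.float64(1.58), np.float64(-4.2), np.float64(0.58), 0), (np.float64(1.58), np.float64(-4.2), np.float64(0.58), 0), (np.float64(1.58), np.float64(-4.2), np.float64(0.58), 0), (np.float64(1.58), np.float64(-4.2), np.float64(0.58), 0), (np.float64(1.58), np.float64(-4.2), np.float64(0.58), 0), (np.float64(1.58), np.float64(-4.2), np.float64(0.58), 0), (np.float64(1.58), np.float64(-4.2), np.float64(0.58), 0), (np.float64(1.58), np.float64(-4.2), np.float64(0.58), 0), (np.float64(1.58), np.float64(-4.2), np.float64(0.58), 0)]
```

Emit:
play_rows(plan="0 3.41 -2.91 0.58 0 0 9.61;0 2.88 -3.44 0.58 0 0 9.61;0 2.26 -3.88 0.58 0 0 9.61;0 1.58 -4.2 0.58 0 0 0;0 1.58 -4.2 0.58 0 0 0;0 1.58 -4.2 0.58 0 0 0;0 1.58 -4.2 0.58 0 0 0;0 1.58 -4.2 0.58 0 0 0;0 1.58 -4.2 0.58 0 0 0;0 1.58 -4.2 0.58 0 0 0;0 1.58 -4.2 0.58 0 0 0;0 1.58 -4.2 0.58 0 0 0;0 1.58 -4.2 0.58 0 0 0;0 1.58 -4.2 0.58 0 0 0;0 1.58 -4.2 0.58 0 0 0;0 1.58 -4.2 0.58 0 0 0;0 0 0 0 0 0 0;0 0 0 0 0 0 0")

```text
t: 2.4
ee_pos: [567.1, -17.6, 129.6]
orientation: [3.117, -0.393, -0.002]
ft_force: [0.1, -0.6, 0.6]
width: 0.5
```

```bash
python3 - <<'E'
from h import *
w=get_image('wrist');save('w1',w)
P=pts(w)
x,y,z=P[...,0],P[...,1],P[...,2]
m=(z>71)&(z<85)&(abs(x-568)<40)&(abs(y+17)<40); v,u=np.nonzero(m)
if len(u): print('button',len(u),np.median(z[m]),x[m].mean(),y[m].mean(),np.ptp(x[m]),np.ptp(y[m]))
plan((568,-17.2,84),-14.4,3,1)
E
```

```text
button 689 77.61569416410478 568.320862157376 -17.872358291061268 24.76124035632722 25.14535332580206
from [567.  -18.  129.7] yaw -14.43 F [-0.47  0.71  0.92] w 0.2 turn/row -0.03
[(np.float64(0.03), np.float64(-0.04), np.float64(1.52), np.float64(-0.03)), (np.float64(0.03), np.float64(-0.04), np.float64(1.52), 0), (np.float64(0.03), np.float64(-0.04), np.float64(1.52), 0)]
```

View pics/w1.png

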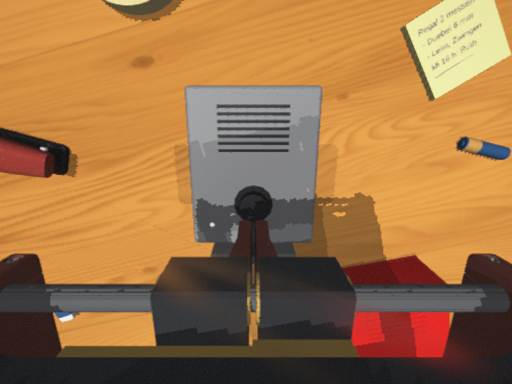

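The wrist view shows the button at (253,204), directly under the closed fingers, and the cell at (483,149). Pressing now.

Emit:
play_rows(plan="0 0.1 -0.05 2.5 0 0 0;0 0 0 2 0 0 0;0 0 0 0.5 0 0 0;0 0 0 0.2 0 0 0;0 0 0 0.2 0 0 0;0 0 0 0.2 0 0 0;0 0 0 0.2 0 0 0;0 0 0 0 0 0 0;0 0 0 0 0 0 0")

```text
t: 3.58
ee_pos: [569.5, -17.3, 72.4]
orientation: [3.117, -0.394, 0.002]
ft_force: [-0.7, -1.9, 4.1]
width: 0.5
```

```bash
cat > tr.py <<'E'
from h import *
def tray(name='top'):
    im=get_image(name);P=pts(im);x,y,z=P[...,0],P[...,1],P[...,2]
    a=np.radians(-14.4);C=np.array([596.1,-24.7])
    cx=(x-C[0])*np.cos(a)+(y-C[1])*np.sin(a);cy=-(x-C[0])*np.sin(a)+(y-C[1])*np.cos(a)
    m=(z>42)&(z<57)&(abs(cy)<46)&(cx>-175)&(cx<-72)
    if m.sum(): print('panel: proud of front (face)',-70-np.percentile(cx[m],5),'z',np.median(z[m]),'n',m.sum(),'back',-70-np.percentile(cx[m],95))
    m=(z>66)&(z<85)&(abs(cy)<12)&(abs(cx+30)<12)
    if m.sum():print('button z',np.median(z[m]),m.sum())
    return im
if __name__=='__main__':
    o=get_obs();print(o['ee_pos'],o['ft_force']); tray()
E
python3 tr.py
```

```text
[569.45483718 -17.26684219  72.4307254 ] [-0.69615256 -1.91833021  4.09881655]
```

Emit:
play_rows(plan="0 0 0 0.1 0 0 0;0 0 0 0.1 0 0 0;0 0 0 0 0 0 0;0 0 0 0 0 0 0")

```text
t: 4.12
ee_pos: [569.4, -17.3, 70.3]
orientation: [3.117, -0.394, 0.002]
ft_force: [-0.3, -2.8, 6.1]
width: 0.4
```

```bash
python3 - <<'E'
from h import *
from tr import tray
o=get_obs();print(o['ee_pos'],o['ft_force'])
for n in('scene','wrist'): print(n);tray(n)
E
```

```text
[569.41772121 -17.25383659  70.31443495] [-0.26872817 -2.80214565  6.06399203]
scene
panel: proud of front (face) 76.92590723472568 z 50.04941530340278 n 78 back 65.29505160232054
button z 76.24266188794024 18
wrist
panel: proud of front (face) 69.16073235187679 z 46.246652164435005 n 57 back 66.33385843976606
button z 70.29675125071373 127
```

The tray has popped out: its face is about 77 mm proud of the front. Lifting and moving over the cell.

```bash
python3 -c "
from h import *
o=get_obs()
plan((548,-264,130),61.8,8,8)"
```

```text
from [569.4 -17.3  70.3] yaw -14.4 F [-1.1  -1.95  6.54] w 0.5 turn/row -9.52
[(np.float64(0.51), np.float64(3.05), np.float64(-0.75), np.float64(-9.52)), (np.float64(-0.01), np.float64(3.1), np.float64(-0.75), np.float64(-9.52)), (np.float64(-0.52), np.float64(3.05), np.float64(-0.75), np.float64(-9.52)), (np.float64(-1.02), np.float64(2.92), np.float64(-0.75), np.float64(-9.52)), (np.float64(-1.49), np.float64(2.72), np.float64(-0.75), np.float64(-9.52)), (np.float64(-1.91), np.float64(2.43), np.float64(-0.75), np.float64(-9.52)), (np.float64(-2.29), np.float64(2.08), np.float64(-0.75), np.float64(-9.52)), (np.float64(-2.6), np.float64(1.68), np.float64(-0.75), np.float64(-9.52))]
```

Emit:
play_rows(plan="0 0 0 -2 0 0 0;0 0 0 -4 0 0 0;0 0.51 3.05 0 0 0 -9.52;0 0 3.1 0 0 0 -9.52;4 -0.52 3.05 0 0 0 -9.52;4 -1.02 2.92 0 0 0 -9.52;4 -1.49 2.72 0 0 0 -9.52;4 -1.91 2.43 0 0 0 -9.52;4 -2.29 2.08 0 0 0 -9.52;4 -2.6 1.68 0 0 0 -9.52;4 0 0 0 0 0 0;4 0 0 0 0 0 0;4 0 0 0 0 0 0")

```text
t: 5.85
ee_pos: [547.4, -262.7, 129.7]
orientation: [-2.696, -1.611, 0.0]
ft_force: [-0.5, -0.1, 0.3]
width: 39.9
```

```bash
cat > cell.py <<'E'
from h import *
im=get_image('wrist');save('w2',im);np.save('w2.npy',im,allow_pickle=True)
P=pts(im);x,y,z=P[...,0],P[...,1],P[...,2]
near=(abs(x-548)<50)&(abs(y+265)<50)
print('desk',np.median(z[near]))
hsv=cv2.cvtColor(im['pixels'],cv2.COLOR_RGB2HSV)
for nm,m in(('z>5',near&(z>np.median(z[near])+4)&(z<25)),('blue',near&(hsv[...,0]>95)&(hsv[...,0]<140)&(hsv[...,1]>70))):
    n,l,st,_=cv2.connectedComponentsWithStats(m.astype(np.uint8));k=1+np.argmax(st[1:,4]);v,u=np.nonzero(l==k)
    p=np.array([ray(im,a,b,7)[:2] for a,b in zip(u,v)],np.float32);r=cv2.minAreaRect(p);b=cv2.boxPoints(r)
    print(nm,len(u),'px',u.mean(),v.mean(),'rect',r,b.round(1).tolist(),'z95',np.percentile(z[l==k],95))
tray=None
plan((r[0][0],r[0][1],130),61.8,1,1)
E
python3 cell.py; python3 tr.py
```

```text
desk 234.98660027157658
[ 547.48259413 -262.74558204  129.77027095] [-0.84752965  0.45030246  0.33706871]
panel: proud of front (face) 78.34939149144921 z 50.62777575273401 n 98 back 67.43520539512636
button z 76.28272139907097 52Traceback (most recent call last):
  File "cell.py", line 8, in <module>
    n,l,st,_=cv2.connectedComponentsWithStats(m.astype(np.uint8));k=1+np.argmax(st[1:,4]);v,u=np.nonzero(l==k)
                                                                      ~~~~~~~~~^^^^^^^^^^
    return _wrapfunc(a, 'argmax', axis=axis, out=out, **kwds)
    return bound(*args, **kwds)
ValueError: attempt to get argmax of an empty sequence
```

View pics/w2.png

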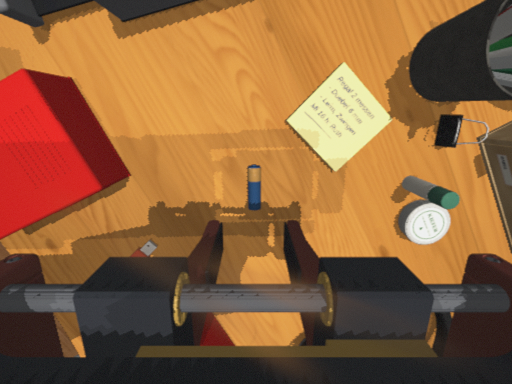

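The wrist view shows the cell at (254,187), centred between the jaws and in line with tool x. I'll measure from this view, excluding the gripper.

```bash
sed -i "s/^im=.*/im=np.load('w2.npy',allow_pickle=True).item()/; s/(abs(y+265)<50)/(abs(y+265)<50)\&(z<40)\&(np.arange(384)[:,None]<215)/" cell.py; python3 cell.py; python3 - <<'E'
from h import *
# cell ends from two views: triangulate cell middle between wrist & top images
w=np.load('w2.npy',allow_pickle=True).item();t=np.load('top.npy',allow_pickle=True).item();s=np.load('scene.npy',allow_pickle=True).item()
def mid(im,c,r):
    h=cv2.cvtColor(im['pixels'],cv2.COLOR_RGB2HSV).astype(int);m=np.zeros((384,512),bool)
    m[c[1]-r:c[1]+r,c[0]-r:c[0]+r]=1
    m&=(h[...,0]>95)&(h[...,0]<140)&(h[...,1]>60);v,u=np.nonzero(m);return u.mean(),v.mean(),len(u)
A=[];B=[]
for im,c,r in((w,(254,187),28),(t,(342,208),9),(s,(279,170),9)):
    u,v,n=mid(im,c,r);print(u,v,n)
    d=rot(im['attitude'])@np.array([(u-im['cx'])/im['fx'],(v-im['cy'])/im['fy'],1]);d/=np.linalg.norm(d)
    Q=np.eye(3)-np.outer(d,d);A.append(Q);B.append(Q@np.array(im['eye']))
print('blue part tri all',np.linalg.solve(sum(A),sum(B)),'wrist+top',np.linalg.solve(A[0]+A[1],B[0]+B[1]),'wrist+scene',np.linalg.solve(A[0]+A[2],B[0]+B[2]))
E
```

```text
desk 1.8565005475778378
z>5 573 px 253.4048865619546 186.1588132635253 rect ((547.689453125, -263.4731750488281), (51.61991500854492, 14.271039009094238), 61.3990364074707) [[529.0999755859375, -282.70001220703125], [541.5999755859375, -289.5], [566.2999877929688, -244.1999969482422], [553.7999877929688, -237.39999389648438]] z95 16.602939022959344
blue 297 px 254.013468013468 195.54882154882154 rect ((543.5227661132812, -272.5917663574219), (31.549808502197266, 11.331865310668945), 61.751991271972656) [[531.0999755859375, -283.79998779296875], [541.0, -289.20001220703125], [556.0, -261.3999938964844], [546.0, -256.0]] z95 16.62396938080277
from [ 547.6 -262.9  129.9] yaw 61.77 F [-0.83  0.15  0.35] w 40.2 turn/row -0.03
[(np.float64(-1.05), np.float64(0.11), np.float64(-0.01), np.float64(-0.03))]
253.97852760736197 193.3680981595092 326
343.7692307692308 207.6153846153846 13
280.8888888888889 167.44444444444446 9
blue part tri all [ 544.41289036 -269.61614402   11.16865228] wrist+top [ 544.49068742 -270.85000851    4.75369112] wrist+scene [ 544.67645122 -269.34967086   11.44766008]
```

Emit:
play_rows(plan="4 -0.04 0.02 4 0 0 0;4 0 0 4 0 0 0;4 0 0 3 0 0 0;4 0 0 1.55 0 0 0;4 0 0 0 0 0 0;0.8 0 0 0 0 0 0;0.8 0 0 0 0 0 0;0.8 0 0 0 0 0 0;0.8 0 0 0 0 0 0;0.8 0 0 0 0 0 0;0.8 0 0 0 0 0 0")

```text
t: 7.32
ee_pos: [548.0, -264.5, 5.2]
orientation: [2.695, 1.612, 0.001]
ft_force: [-0.3, -0.3, 6.6]
width: 13.4
```

Emit:
play_rows(plan="0.8 0 0 -2 0 0 0;0.8 0 0 -4 0 0 0;0.8 0 0 -4 0 0 0;0.8 0 0 0 0 0 0")

```text
t: 7.82
ee_pos: [549.6, -265.4, 108.7]
orientation: [2.691, 1.609, 0.006]
ft_force: [-0.3, 0.1, -0.3]
width: 13.6
```

```bash
python3 -c "
from h import *
plan((493.9,1.5,105),-14.4,9,8)"
```

```text
from [ 549.6 -265.4  108.7] yaw 61.75 F [-0.32  0.11 -0.28] w 13.6 turn/row 9.52
[(np.float64(2.32), np.float64(-1.95), np.float64(0.04), np.float64(9.52)), (np.float64(1.97), np.float64(-2.31), np.float64(0.04), np.float64(9.52)), (np.float64(1.56), np.float64(-2.6), np.float64(0.04), np.float64(9.52)), (np.float64(1.11), np.float64(-2.82), np.float64(0.04), np.float64(9.52)), (np.float64(0.62), np.float64(-2.96), np.float64(0.04), np.float64(9.52)), (np.float64(0.13), np.float64(-3.03), np.float64(0.04), np.float64(9.52)), (np.float64(-0.38), np.float64(-3.01), np.float64(0.04), np.float64(9.52)), (np.float64(-0.87), np.float64(-2.9), np.float64(0.04), np.float64(9.52)), (np.float64(-1.34), np.float64(-2.72), np.float64(0.04), 0)]
```

Emit:
play_rows(plan="0.8 2.32 -1.95 0 0 0 9.52;0.8 1.97 -2.31 0 0 0 9.52;0.8 1.56 -2.6 0 0 0 9.52;0.8 1.11 -2.82 0 0 0 9.52;0.8 0.62 -2.96 0 0 0 9.52;0.8 0.13 -3.03 0 0 0 9.52;0.8 -0.38 -3.01 0 0 0 9.52;0.8 -0.87 -2.9 0 0 0 9.52;0.8 -1.34 -2.72 0 0 0 0;0.8 0 0 0 0 0 0;0.8 0 0 0 0 0 0;0.8 0 0 0 0 0 0;0.8 0 0 0 0 0 0")

```text
t: 9.45
ee_pos: [491.8, 2.1, 104.3]
orientation: [3.117, -0.395, -0.0]
ft_force: [-0.4, -1.0, 0.2]
width: 13.4
```

```bash
python3 - <<'E'
from h import *
plan((493.9,1.5,60),-14.4,1,1)
w=get_image('wrist');save('w3',w);np.save('w3.npy',w,allow_pickle=True)
E
```

```text
from [491.8   2.1 104.3] yaw -14.46 F [-0.38 -0.98  0.22] w 13.4 turn/row -0.06
[(np.float64(0.21), np.float64(0.0), np.float64(4.43), np.float64(-0.06))]
```

View pics/w3.png

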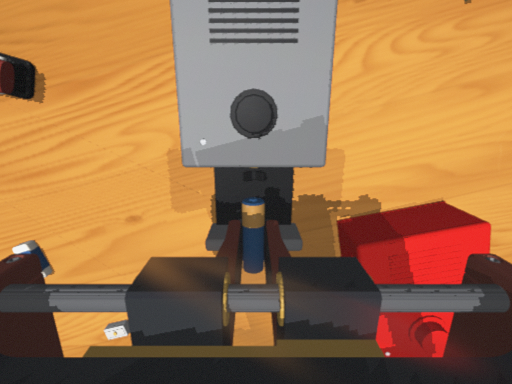

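```bash
python3 - <<'E'
from h import *
w=np.load('w3.npy',allow_pickle=True).item();P=pts(w)
a=np.radians(-14.4);C=np.array([596.1,-24.7]);M=np.array([[np.cos(a),np.sin(a)],[-np.sin(a),np.cos(a)]])
f=lambda p:(M@(p[:2]-C)).round(1)
for u,v in((207,232),(301,232),(214,170),(293,170)): print('fix',f(ray(w,u,v,50 if v>200 else 16)))
for v in(197,200,204,215,230,250,268): print(v,P[v,253].round(1),f(P[v,253]))
print('ends',f(ray(w,253,198,106)),f(ray(w,253,272,106)),'tcp',f(np.array([491.8,2.1])))
o=P[160:225,215:292]; 
E
```

```text
fix [-130.7   40.4]
fix [-130.8  -42.8]
fix [-81.7  36.9]
fix [-81.8 -38.7]
197 [517.7  -4.8 106.2] [-80.9  -0.3]
200 [517.2  -4.7 110.9] [-81.4  -0.3]
204 [516.1  -4.4 115.1] [-82.6  -0.3]
215 [509.6  -2.8 116.2] [-89.2  -0.3]
230 [ 4.994e+02 -1.000e-01  1.146e+02] [-99.8  -0.3]
250 [486.    3.3 114.6] [-113.6   -0.2]
268 [474.2   6.4 116. ] [-125.8   -0.2]
ends [-81.6  -0.3] [-135.1   -0.2] tcp [-107.7    0. ]
```

Emit:
play_rows(plan="0.8 0.1 0.06 3 0 0 0;0.8 0 0 2.5 0 0 0;0.8 0 0 1.5 0 0 0;0.8 0 0 0.4 0 0 0;0.8 0 0 0.1 0 0 0;0.8 0 0 0 0 0 0;0.8 0 0 0 0 0 0")

```text
t: 10.38
ee_pos: [493.0, 2.0, 30.0]
orientation: [-3.117, 0.394, -0.002]
ft_force: [-0.1, -0.3, -0.5]
width: 13.3
```

Emit:
play_rows(plan="0.8 -0.03 0.05 0.1 0 0 0;0.8 0 0 0.1 0 0 0;0.8 0 0 0.1 0 0 0;0.8 0 0 0 0 0 0;0.8 0 0 0 0 0 0")

```text
t: 11.0
ee_pos: [492.1, 1.6, 26.3]
orientation: [3.117, -0.394, -0.0]
ft_force: [-0.2, 0.2, -0.5]
width: 13.4
```

Emit:
play_rows(plan="0.8 0 0 0.1 0 0 0;0.8 0 0 0.05 0 0 0;0.8 0 0 0 0 0 0;0.8 0 0 0 0 0 0")

```text
t: 11.5
ee_pos: [492.4, 1.5, 25.7]
orientation: [-3.117, 0.394, -0.001]
ft_force: [-2.2, 0.2, 11.5]
width: 13.4
```

Emit:
play_rows(plan="0.8 0 0 -0.05 0 0 0;1.8 0 0 0 0 0 0;3 0 0 0 0 0 0;3 0 0 0 0 0 0;3 0 0 0 0 0 0;3 0 0 -1 0 0 0;3 0 0 -3 0 0 0;3 0 0 -5 0 0 0;3 -2 0 -3 0 0 0;3 -4 0 0 0 0 0;0 -4 0 0 0 0 0;0 0 0 0 0 0 0;0 0 0 0 0 0 0")

```text
t: 13.12
ee_pos: [396.4, 26.5, 146.1]
orientation: [-3.117, 0.393, -0.003]
ft_force: [0.2, 0.5, -0.1]
width: 3.4
```

```bash
python3 - <<'E'
from h import *
from tr import tray
w=get_image('wrist');save('w4',w);np.save('w4.npy',w,allow_pickle=True)
tray('top')
P=pts(w);x,y,z=P[...,0],P[...,1],P[...,2]
a=np.radians(-14.4);C=np.array([596.1,-24.7])
cx=(x-C[0])*np.cos(a)+(y-C[1])*np.sin(a);cy=-(x-C[0])*np.sin(a)+(y-C[1])*np.cos(a)
m=(abs(cx+105)<35)&(abs(cy)<8)&(z>30)&(z<42)&(np.arange(384)[:,None]<250)
print(m.sum(),cx[m].min(),cx[m].max(),cy[m].mean(),'z',np.percentile(z[m],90))
for lo in(-125,-115,-105,-95,-90):
    k=m&(cx>lo)&(cx<lo+8);print(lo,np.percentile(z[k],90) if k.any() else None,cy[k].mean() if k.any() else None)
plan((0,0,0),-14.4,1,1)
E
```

```text
panel: proud of front (face) 77.5816871707859 z 49.90172329255836 n 52 back 67.28182940511405
button z 77.1422532809936 48
894 -137.16193897292777 -72.41443329475115 -0.3279511569948727 z 37.12691609712858
-125 37.102634696789565 -0.3704817815302335
-115 37.30382218702308 -0.39403697238526114
-105 37.090734165453014 -0.3887255202318021
-95 37.18478502603542 -0.3311558590637371
-90 36.90374126314394 -0.4310399459056601
from [396.7  26.3 145.8] yaw -14.42 F [ 0.75 -0.1  -0.17] w 0.2 turn/row -0.02
[(np.float64(-37.76), np.float64(12.43), np.float64(14.58), np.float64(-0.02))]
```

View pics/w4.png

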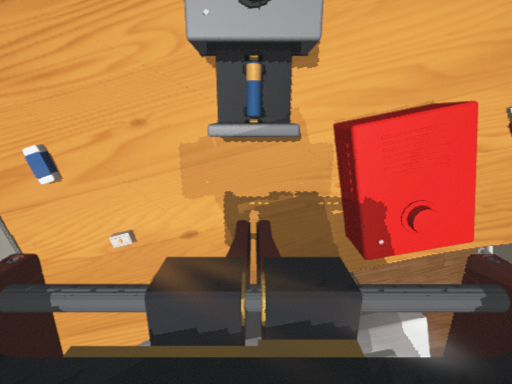

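The cell sits level in the cradle, its top reading the same along its length, with the tray still out. Lowering in front of the panel.

Emit:
play_rows(plan="0 0 0.02 5 0 0 0;0 0 0 5 0 0 0;0 0 0 2.6 0 0 0;0 0 0 0.6 0 0 0;0 2 0 0 0 0 0;0 1.5 0 0 0 0 0;0 0.5 0 0 0 0 0;0 0 0 0 0 0 0;0 0 0 0 0 0 0")

```text
t: 14.35
ee_pos: [433.3, 16.3, 13.5]
orientation: [3.117, -0.394, -0.001]
ft_force: [-0.1, -0.8, -1.0]
width: 0.6
```

```bash
cat > c.py <<'E'
from h import *
o=get_obs();a=np.radians(-14.4);d=o['ee_pos'][:2]-[596.1,-24.7];F=o['ft_force']
print('t',o['t'],'cx',d@[np.cos(a),np.sin(a)],'cy',d@[-np.sin(a),np.cos(a)],'z',o['ee_pos'][2],'Fx',F[:2]@[np.cos(a),np.sin(a)],'Fz',F[2])
E
python3 c.py
```

```text
t 14.35 cx -167.89260569950167 cy -0.7261626040454678 z 13.517147338901879 Fx 0.0941249532423163 Fz -0.9960170613237102
```

Emit:
play_rows(plan="0 0.3 0 0 0 0 0;0 0.3 0 0 0 0 0;0 0.3 0 0 0 0 0;0 0.3 0 0 0 0 0;0 0.3 0 0 0 0 0;0 0.3 0 0 0 0 0;0 0.3 0 0 0 0 0;0 0.3 0 0 0 0 0;0 0.3 0 0 0 0 0;0 0.3 0 0 0 0 0;0 0.3 0 0 0 0 0;0 0.3 0 0 0 0 0;0 0.3 0 0 0 0 0;0 0.3 0 0 0 0 0;0 0.3 0 0 0 0 0;0 0.3 0 0 0 0 0;0 0.3 0 0 0 0 0")

```text
t: 16.48
ee_pos: [481.9, 3.8, 13.2]
orientation: [3.117, -0.394, -0.005]
ft_force: [-9.5, 3.1, 4.5]
width: 0.6
```

```bash
python3 c.py; python3 -c "
from tr import *
tray('scene');tray('wrist')"
```

```text
t 16.475 cx -117.65753611541925 cy -0.7868066647921387 z 13.232689013350837 Fx -9.952676073216114 Fz 4.521672555076983
panel: proud of front (face) 55.969701847363964 z 49.04549700209054 n 30 back 22.686863827812033
button z 76.52374979327465 22
panel: proud of front (face) 35.59850762681708 z 51.21789689672491 n 4698 back 23.678186545037363
button z 75.64171748844024 4363
```

Emit:
play_rows(plan="0 0.1 0 0 0 0 0;0 0.1 0 0 0 0 0;0 0.1 0 0 0 0 0;0 0.1 0 0 0 0 0;0 0.1 0 0 0 0 0;0 0 0 0 0 0 0")

```text
t: 17.32
ee_pos: [487.3, 2.5, 13.2]
orientation: [3.117, -0.394, -0.003]
ft_force: [-6.7, 1.7, 1.4]
width: 0.6
```

```bash
python3 c.py; python3 -c "
from tr import *
tray('wrist')"
```

```text
t 17.325 cx -112.152748276495 cy -0.7545551508323618 z 13.236007053379389 Fx -6.887904997883349 Fz 1.4053254797484027
panel: proud of front (face) 30.563885312828646 z 51.21335454191336 n 4712 back 18.640164120365483
button z 74.46179351556202 4117
```

Emit:
play_rows(plan="0 0.1 0 0 0 0 0;0 0.1 0 0 0 0 0;0 0.1 0 0 0 0 0;0 0 0 0 0 0 0")

```text
t: 17.88
ee_pos: [491.0, 1.5, 13.3]
orientation: [3.117, -0.394, -0.001]
ft_force: [-3.9, 0.9, -1.7]
width: 0.3
```

```bash
python3 c.py; python3 -c "
from tr import *
tray('wrist')"
```

```text
t 17.875 cx -108.34733414493998 cy -0.7294339720744678 z 13.26535965505279 Fx -3.9907214604318972 Fz -1.6843023732067677
panel: proud of front (face) 26.855037310174865 z 51.21907027402863 n 4706 back 14.903103668847109
button z 77.71301376792664 4164
```

First click is past: the button is back up at 77.7 and the force has dropped. Continuing slowly.

Emit:
play_rows(plan="0 0.1 0 0 0 0 0;0 0.1 0 0 0 0 0;0 0.1 0 0 0 0 0;0 0.1 0 0 0 0 0;0 0.1 0 0 0 0 0;0 0.1 0 0 0 0 0;0 0.1 0 0 0 0 0;0 0 0 0 0 0 0")

```text
t: 18.92
ee_pos: [497.6, -0.2, 13.3]
orientation: [3.117, -0.394, -0.001]
ft_force: [-5.4, 0.5, -1.6]
width: 0.9
```

```bash
python3 c.py; python3 -c "
from tr import *
tray('wrist')"
```

```text
t 18.925 cx -101.47674822263903 cy -0.7244457672548924 z 13.254684334948475 Fx -5.3691563091291785 Fz -1.5857040700046188
panel: proud of front (face) 19.93708052138085 z 51.20152403082867 n 4704 back 8.01617120179543
button z 77.70317915842091 3932
```

Now small steps of 2–3 mm, watching the button height and force.

Emit:
play_rows(plan="0 0.1 0 0 0 0 0;0 0.1 0 0 0 0 0;0 0.1 0 0 0 0 0;0 0 0 0 0 0 0")

```text
t: 19.48
ee_pos: [499.7, -0.7, 13.3]
orientation: [3.117, -0.394, -0.003]
ft_force: [-7.9, 2.8, 1.0]
width: 0.3
```

```bash
python3 c.py; python3 -c "
from tr import *
tray('wrist')"
```

```text
t 19.475 cx -99.31143714528768 cy -0.7679411295856838 z 13.266219306453099 Fx -8.380436129361318 Fz 0.9969803115173953
panel: proud of front (face) 17.835253384651935 z 51.407320436828684 n 4121 back 6.044275453500447
button z 77.47035636523385 3868
```

Emit:
play_rows(plan="0 0.1 0 0 0 0 0;0 0.1 0 0 0 0 0;0 0 0 0 0 0 0")

```text
t: 19.9
ee_pos: [501.3, -1.2, 13.2]
orientation: [3.117, -0.394, -0.004]
ft_force: [-8.7, 2.0, 3.0]
width: 0.6
```

```bash
python3 c.py; python3 -c "
from tr import *
tray('wrist')"
```

```text
t 19.9 cx -97.67282590085199 cy -0.7790142637704163 z 13.240696009966246 Fx -8.892433769965157 Fz 2.9924079501997074
panel: proud of front (face) 16.25600215886169 z 51.50629235426791 n 3641 back 5.0989862762682066
button z 76.74367255269979 3785
```

Emit:
play_rows(plan="0 0.1 0 0 0 0 0;0 0.1 0 0 0 0 0;0 0 0 0 0 0 0")

```text
t: 20.32
ee_pos: [503.0, -1.6, 13.3]
orientation: [3.117, -0.394, -0.005]
ft_force: [-9.7, 3.5, 3.5]
width: 0.5
```

```bash
python3 c.py; python3 -c "
from tr import *
tray('wrist')"
```

```text
t 20.325 cx -95.93848455239574 cy -0.7748511272010875 z 13.254082270531244 Fx -10.21994024415338 Fz 3.537282930385456
panel: proud of front (face) 14.666275791692897 z 51.6150100715139 n 2974 back 5.045158110074837
button z 75.95748541141964 3694
```

Emit:
play_rows(plan="0 0.1 0 0 0 0 0;0 0.1 0 0 0 0 0;0 0 0 0 0 0 0")

```text
t: 20.75
ee_pos: [504.6, -2.0, 13.2]
orientation: [3.117, -0.394, -0.006]
ft_force: [-10.7, 3.4, 5.2]
width: 0.3
```

```bash
python3 c.py; python3 -c "
from tr import *
tray('wrist')"
```

```text
t 20.75 cx -94.23683253790182 cy -0.8073766032093772 z 13.237228486232336 Fx -11.19673515885278 Fz 5.238478838225565
panel: proud of front (face) 12.987496869934631 z 51.6267907927878 n 2457 back 4.7833768837611785
button z 75.23315357991532 3632
```

Emit:
play_rows(plan="0 0.1 0 0 0 0 0;0 0 0 0 0 0 0")

```text
t: 21.05
ee_pos: [505.5, -2.3, 13.2]
orientation: [3.117, -0.394, -0.006]
ft_force: [-10.1, 4.1, 4.8]
width: 0.6
```

```bash
python3 c.py; python3 -c "
from tr import *
tray('wrist')"
```

```text
t 21.05 cx -93.35866760351219 cy -0.8085334395314651 z 13.24140514168692 Fx -10.7631857813356 Fz 4.789561696073297
panel: proud of front (face) 12.134494487047206 z 51.63618666401692 n 2137 back 4.9375351111904
button z 74.83723357691191 3577
```

Emit:
play_rows(plan="0 0.1 0 0 0 0 0;0 0 0 0 0 0 0")

```text
t: 21.35
ee_pos: [507.3, -2.7, 13.2]
orientation: [3.117, -0.394, -0.004]
ft_force: [-9.0, 2.3, 1.9]
width: 0.4
```

```bash
python3 c.py; python3 -c "
from tr import *
tray('wrist')"
```

```text
t 21.35 cx -91.46409427126363 cy -0.7961981098367716 z 13.227573400853013 Fx -9.269941443874073 Fz 1.9433552235862486
panel: proud of front (face) 10.527641657398334 z 51.60298325659359 n 1455 back 5.225902325871402
button z 74.31424657828867 3501
```

Emit:
play_rows(plan="0 0.05 0 0 0 0 0;0 0 0 0 0 0 0")

```text
t: 21.65
ee_pos: [507.8, -2.9, 13.2]
orientation: [3.117, -0.394, -0.004]
ft_force: [-7.4, 1.9, 1.4]
width: 0.4
```

```bash
python3 c.py; python3 -c "
from tr import *
tray('wrist')"
```

```text
t 21.65 cx -90.91183210006047 cy -0.7892477605394135 z 13.22850843589277 Fx -7.589584672278093 Fz 1.4028388373324379
panel: proud of front (face) 10.111473004245127 z 51.577563279868244 n 1293 back 5.179663093641679
button z 74.40459277646379 3491
```

Emit:
play_rows(plan="0 0.05 0 0 0 0 0;0 0 0 0 0 0 0")

```text
t: 21.95
ee_pos: [508.6, -3.0, 13.3]
orientation: [3.117, -0.394, -0.003]
ft_force: [-5.3, 0.2, -0.2]
width: 0.3
```

```bash
python3 c.py; python3 -c "
from tr import *
tray('wrist')"
```

```text
t 21.95 cx -90.12873210021208 cy -0.7375919472163158 z 13.277096733915316 Fx -5.202894188658968 Fz -0.21541606305999406
panel: proud of front (face) 9.722026779654882 z 51.48000932085538 n 1122 back 4.998011901693829
button z 77.68307147845044 3650
```

The button has sprung back up (74.4 → 77.7) and the force has dropped to 5 N, so this is the second click. Backing off slowly.

Emit:
play_rows(plan="0 -0.1 0 0 0 0 0;0 -0.2 0 0 0 0 0;0 -0.5 0 0 0 0 0;0 -2 0 0 0 0 0;0 -4 0 0 0 0 0;0 -3 0 -2 0 0 0;0 0 0 -6 0 0 0;0 0 0 -6 0 0 0;0 0 0 0 0 0 0;0 0 0 0 0 0 0")

```text
t: 23.25
ee_pos: [414.7, 21.3, 153.6]
orientation: [-3.117, 0.394, -0.003]
ft_force: [0.1, -0.1, -0.1]
width: 0.1
```

```bash
python3 c.py; python3 - <<'E'
from tr import *
w=tray('wrist');t=tray('top');s=tray('scene')
a=cv2.resize(t['pixels'][90:290,180:380],(400,400));b=cv2.resize(w['pixels'][:260],(400,203))
cv2.imwrite('pics/end.png',np.hstack([a,np.vstack([b,np.zeros((197,400,3),np.uint8)])])[:,:,::-1])
E
```

```text
t 23.25 cx -187.10109903948444 cy -0.5639550370027481 z 153.56101232188215 Fx 0.09788443030326881 Fz -0.08890340201311187
panel: proud of front (face) 8.79748552517367 z 51.20607448446958 n 873 back 2.6610978271024237
button z 77.6209490448304 798
panel: proud of front (face) 8.174342041594002 z 50.055210192322534 n 56 back 2.4685614476248077
button z 76.75869519134619 50
panel: proud of front (face) 6.519145124643018 z 48.414248214045415 n 46 back 2.710301580231288
button z 76.44996504459607 33
```

View pics/end.png

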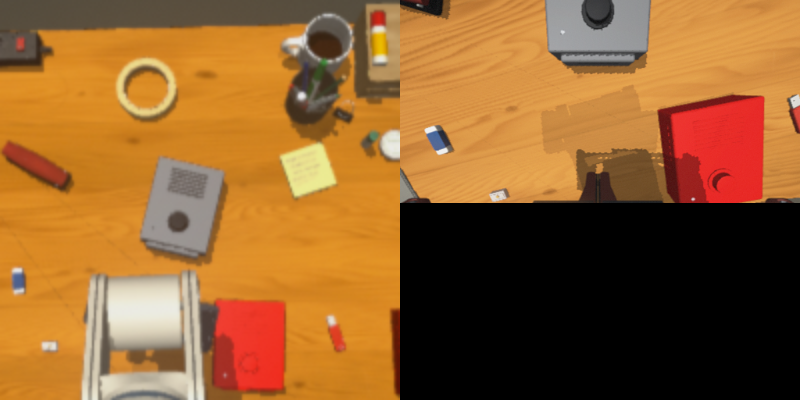

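The tray stays shut, with the panel about 8.5 mm proud and the button up. The bystanders are where they were and the arm is clear, so I'm handing in.

```bash
python3 -c "
from workcell import *
print(close_job())"
```

```text
the job is handed in; nothing more can be done
None
```

The job is done and handed in after about 23 s of robot time: the cell is in the charger and the tray is shut on its second catch.

- **Release:** I pressed the button about 5–6 mm with 6 N, and the tray popped out to about 78 mm. That is slightly past the 3–5 mm travel given, but well short of the hard stop.
- **Cell:** I laid it in the cradle. It read level along its whole length and about 0.5–1 mm from the tray's middle line. The force reached 11.5 N when it touched down in the cradle, more than I intended.
- **Push:** I pushed the tray in slowly by the middle of its front panel. The button sank and sprang back up at both clicks, the highest push I read was about 11 N, and I stopped at the second click.
- **Last checks:** After backing off, the tray stayed shut with its face about 8–9 mm proud of the charger's front, inside the 4–16 mm expected for home. The scene camera read 6.5 mm, but with few pixels. The button was up, the arm was clear, and the bystanders in view were in place by eye.

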